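# Slide a contact-spring carrier under a spring clip

## Robot

A 6-joint arm with a two-finger parallel gripper is mounted at the origin on the work surface. World frame = base frame: x ahead of the robot, y to its left, z up, the work surface at z = 0. Lengths are in m, angles in degrees, forces in N, time in s.
With the tool pointing down it reaches from about 0.325 to 0.775 m from the base axis. Payload 5.5 kg.
Tool frame: the origin (TCP) lies at the centre of the arm's flange, where the gripper is bolted on; the fingertips stand 182 mm ahead of it and the grasp point (between the pads) lies 163 mm ahead of it; z points along the fingers, y is the line along which they close (so a half turn about z gives the same grasp; the last joint's range is limited). The gripper opens to 88 mm and grips with 3 to 60 N. Pads are 20 mm wide; open, the fingers measure 115 mm over their backs; the gripper's body (75 mm by 178 mm) begins 61 mm behind the grasp point.
Start: joints at [-73.665, 5.22, 70.514, -0, 104.267, -3.249], TCP at [0.201, -0.565, 0.405] pointing down, gripper open.
Joint ranges: [-164.24, 164.24], [-49.07, 125.15], [9.68, 141.18], [-86.29, 266.29], [3.28, 154.24], [-151.56, 151.56]. Speed limits (degrees/s): [147.25, 147.25, 172.46, 180, 180, 180].

## Interface

Orientations are given as [roll, pitch, yaw] about the fixed x, y, z axes, in that order (R = Rz(yaw) Ry(pitch) Rx(roll)).
In Python, from station import r gives the robot as it stands. The module is installed in compiled form; this text tells all that it offers. Calls block until the motion is done:
- r.reach(position, orientation): joint-space move of the TCP to a pose.
- r.servo_line(position, rotation=None, speed=0.15): straight line of the TCP; rotation=None keeps the orientation; speed is the mean speed in m/s.
- r.move_joints(angles): joint-space move.
- r.let_go() and r.grab(squeeze=None): open the fingers fully, or close them until they stop; squeeze is the grip in N (None keeps the last).
- r.wait(seconds).
- r.inverse_kinematics(position, orientation): joint angles nearest the present ones, or None.
- r.sense(): the state.
- r.snapshot(name): name is "side" or "top"; returns a dict with "frame" (480x640x3 uint8, red, green, blue), "fx", "fy", "cx", "cy" (pixels), "R" (3x3) and "t" (3): a world point X has camera coordinates R X + t. Camera axes: x right, y down, z forward; pixel columns grow to the right and rows downward; lengths in m; the calibration is good to about 2 mm. A picture is of the moment at which its call begins. There is no depth.
A pose or a line that the arm cannot do raises r.IKError and nothing moves.
- r.hand_in(): hands the job in; it is judged then, once.
The state is a dict: "clock": time; "joints": joint angles; "joint_vel": joint speeds; "joint_torque": joint torques, N m; "tcp_pos": TCP position; "orientation": TCP orientation; "contact_force": force on the tool from outside, world axes, zero at the start; "torque": the same for the moment, N m; "opening": finger opening in m; "gripper_force": force on a finger pad.
Only numpy, scipy, OpenCV 4.12 (cv2) and the standard library are available. Lean on these libraries where they do the work, as an engineer would, in place of code of your own. Each camera call takes 0.05 s, during which the arm holds its last target. There are 200 camera calls.

## Task

On the clip fixture, hold the long thumb bar of the spring clip down with one fingertip so that its nose lifts, and meanwhile with the other fingertip push the flat steel carrier along its guide, under the nose, until its upright end meets the ends of the guide rails. Then let the bar up so that the clip presses on the carrier, and move clear. Push the carrier only, never lift it, and leave the relay, the test plug and the foot pad where they are.

Things in the scene. Friction and masses are not known exactly. Their poses are not given: they have to be found in the camera images.
- fixture: Fixed clip fixture on the bench: black base plate, top at z = 6 mm, spanning x -108 to 62, y -70 to 50 mm. Origin on the bench, under the hinge spindle; +x is the push direction, z up. The spindle (6 mm thick) lies along x at y = 0, z = 24 mm between two posts (x = -104 and 56 mm, tops z = 29 mm): the clip rocks on it, thumb bar on the +y side, nose on the -y side over the guide.
- guide_stop (a point): Mid-point between the near ends of the guide rails, on the guide floor: fixture x = -14, y = -34, z = 6 mm. From here the 37 mm wide guide runs to +x between two aluminium rails (5 mm thick, tops 14 mm above the bench). The rails' first 10 mm are ears 30 mm high whose faces at this x are the stop for the carrier's upright end. Nothing stands in the way to -x.
- clip (a joint): Rocking angle of the steel spring clip, rad: 0 at rest, nose down, thumb bar up; grows as the bar is pressed, to a hard stop at 0.40. A spring returns it: about 2.5 N on the bar starts it, about 6 N at mid-width holds it at the stop. The carrier passes freely under the nose above about 0.20; with the nose resting on the carrier it reads about 0.14.
- thumb_bar (a point): Thumb bar of the clip: flat steel strip 90 mm (x) x 28 mm x 4 mm; the point is at the centre of its top face. Spans fixture x -100 to -10, y about 12 to 39 mm. At rest its centre is 31 mm above the bench and it slopes up outwards by 0.2 rad; fully pressed 21 mm, sloping down outwards by 0.2 rad. A fingertip can slide along it while pressing, and it works the same at any place along its length.
- nose (a point): Nose of the clip, a steel block 18 mm along the fixture's x, 12 mm wide, hanging over the guide at fixture x 30 to 48 mm, y -40 to -28 mm; the point is at the centre of its underside. At rest it is 2 mm above the guide floor and so blocks the carrier; at the hard stop it is over 12 mm above it.
- carrier: Loose flat steel carrier, 0.17 kg: plate 70 (x) x 34 (y) x 6 mm, origin at the centre of its underside. At its -x end an upright end plate 48 mm wide, 6 mm thick, rises to 40 mm: outer face x = -35, inner face x = -29 mm; front edge x = 35 mm. It lies on the guide floor, front part between the rails, x in the push direction. Home, its origin is at fixture x = 15, y = -34, z = 6 mm.
- relay: Bystander: blue plug-in relay, 28 x 28 mm, 52 mm tall, standing on the bench; origin at the centre of its underside.
- test_plug: Bystander: brass test plug standing on its end, 22 mm diameter, 50 mm tall; origin at the centre of its underside.
- foot_pad: Bystander: round black rubber foot pad, 38 mm diameter, 12 mm high, lying flat; origin at the centre of its underside.
Things that resemble listed ones, but are neither listed nor needed, are in the scene too. Of the things that look like the fixture, the largest one is meant.

How it is judged:
By the outcome, as a careful person would: the job done as asked, in the order asked, and still so for the second after the job is handed in, with the robot touching nothing.
It also fails if it takes over 35 s, if anything falls off the work surface, if the arm or the gripper's body presses on something with over 40 N, if the wrist force passes 120 N, or if a joint passes its speed limit or range.

## Working session

There is one attempt and no reset: what is moved stays moved. The work goes in short steps, each a Python script; the robot and the scene stay as the last script left them, time stands still between calls to the robot, and variables do not carry over. Pictures are saved under pics/ and viewed, at most 10 in all, crops included, and the job is handed in when it is done.

```bash
mkdir -p pics
python3 - <<'E'
from station import r
import cv2,numpy as np,pickle
for n in("top","side"):
    s=r.snapshot(n);pickle.dump(s,open(n+".pkl","wb"))
    cv2.imwrite(f"pics/{n}0.png",s["frame"][:,:,::-1]); print(n,s["fx"],s["fy"],s["cx"],s["cy"],np.round(s["R"],4).tolist(),np.round(s["t"],4), -s["R"].T@s["t"])
print(r.sense())
E
```

```text
top 526.165110001108 526.165110001108 324.99871708764005 233.9258972212333 [[0.0041, -0.9997, -0.0261], [-0.9945, -0.0014, -0.1044], [0.1043, 0.0264, -0.9942]] [0.0498 0.6526 0.781 ] [0.56732177 0.03003148 0.84583369]
side 556.5339207049504 556.5339207049504 324.8249588339951 240.78058233128283 [[-0.9785, -0.206, -0.0036], [-0.134, 0.6494, -0.7485], [0.1566, -0.732, -0.6631]] [0.664  0.0909 0.6673] [0.55747891 0.56624162 0.512955  ]
{'clock': 0.1, 'joints': array([-7.36670511e+01,  5.25853228e+00,  7.05768175e+01,  6.32716012e-05,
        1.04267915e+02, -3.24808654e+00]), 'joint_vel': array([-0.06070778, -0.06526602, -0.19413358, -0.04548036, -0.03734267,
       -0.03406848]), 'joint_torque': array([ 4.01448066e-03, -4.47856987e+01, -4.07570887e+01,  7.01809698e-02,
        2.84252933e-02, -9.93156686e-05]), 'tcp_pos': array([ 0.20110026, -0.56534105,  0.4036043 ]), 'orientation': array([-1.79896905e+02, -5.91215165e-03,  1.95810456e+01]), 'contact_force': array([ 0.07057739, -0.24699786,  0.70667454]), 'torque': array([ 0.0176719 , -0.03923093,  0.00709309]), 'gripper_force': 0.0, 'opening': 0.08771072243828401}
```

View pics/top0.png

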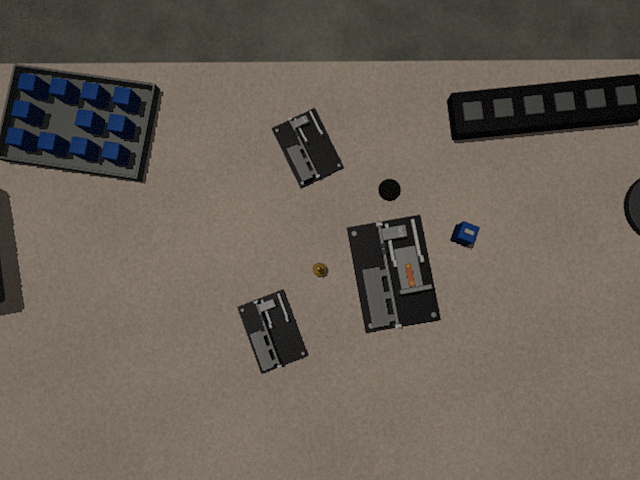

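View pics/side0.png

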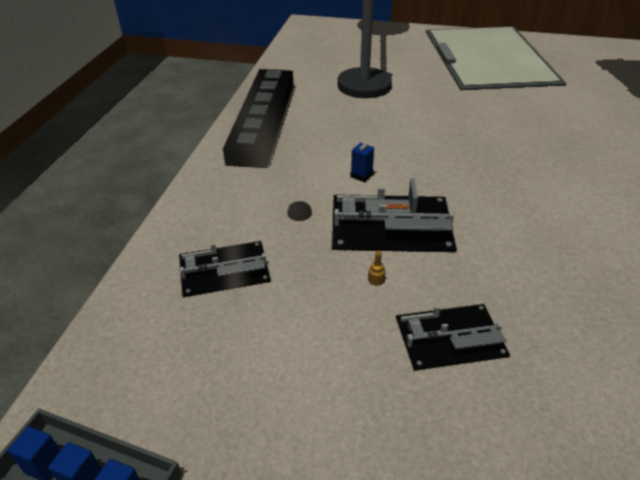

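Candidates for the fixture are the assemblies at top-view pixels (393,274), (307,148) and (272,331). The first is the largest and the only one with a carrier, so I choose it. Other look-alikes: the blue relays in the tray versus the relay at (465,234), the foot pad at (389,189) versus the round base at (635,207), and the test plug at (320,270). The fixture's +x runs up in the top image, with the thumb bar on the left at (378,295) and the carrier's end plate near (416,290).

```bash
cat > h.py <<'E'
import numpy as np,cv2,pickle
def ray(s,uv,z):
    uv=np.atleast_2d(np.asarray(uv,float)); d=np.c_[(uv[:,0]-s["cx"])/s["fx"],(uv[:,1]-s["cy"])/s["fy"],np.ones(len(uv))]@s["R"]
    c=-s["R"].T@s["t"]; return c+d*((z-c[2])/d[:,2])[:,None]
def proj(s,X):
    p=np.atleast_2d(X)@s["R"].T+s["t"]; return np.c_[s["fx"]*p[:,0]/p[:,2]+s["cx"],s["fy"]*p[:,1]/p[:,2]+s["cy"]]
def fix2w(F,P): # F=(x,y,yaw)
    P=np.atleast_2d(P); c,s=np.cos(F[2]),np.sin(F[2]); return np.c_[F[0]+c*P[:,0]-s*P[:,1],F[1]+s*P[:,0]+c*P[:,1],P[:,2]]
def w2fix(F,W):
    W=np.atleast_2d(W); c,s=np.cos(F[2]),np.sin(F[2]); d=W[:,:2]-np.array(F[:2]); return np.c_[c*d[:,0]+s*d[:,1],-s*d[:,0]+c*d[:,1],W[:,2]]
E
python3 - <<'E'
from h import *
out=[]
for n,box in(("top",(335,205,452,343)),("side",(322,185,465,258))):
    s=pickle.load(open(n+".pkl","rb")); f=s["frame"]; x0,y0,x1,y1=box
    m=np.zeros(f.shape[:2],np.uint8); m[y0:y1,x0:x1]=(f[y0:y1,x0:x1].max(2)<45)*255
    k,lab,st,_=cv2.connectedComponentsWithStats(m)
    m=np.isin(lab,[i for i in range(1,k) if st[i,4]>150]).astype(np.uint8)
    pts=np.argwhere(m)[:,::-1]; W=ray(s,pts,.006)[:,:2].astype(np.float32)*1000
    if n=="top":
        (cx,cy),(w,h),a=cv2.minAreaRect(W); print(n,cx,cy,w,h,a)
        b=cv2.boxPoints(((cx,cy),(w,h),a)); e=[b[1]-b[0],b[2]-b[1]]; e=max(e,key=np.linalg.norm); e=e*np.sign(e[0]); th=np.arctan2(e[1],e[0])
        R=np.array([[np.cos(th),-np.sin(th)],[np.sin(th),np.cos(th)]]); o=np.array([cx,cy])-R@[-23,-10]; F=[o[0]/1e3,o[1]/1e3,th]; print(F,np.degrees(th)); pickle.dump(F,open("F.pkl","wb"))
    P=np.array([[-108,-70,6],[62,-70,6],[62,50,6],[-108,50,6]])/1e3
    g=f[:,:,::-1].copy(); g=np.clip(g*1.6,0,255).astype(np.uint8); S=5 if n=="top" else 5
    g=cv2.resize(g[y0:y1,x0:x1],None,fx=S,fy=S,interpolation=cv2.INTER_CUBIC)
    def dr(P,c):
        q=(proj(s,fix2w(F,np.array(P)))-[x0,y0]+.5)*S; cv2.polylines(g,[q.round().astype(int)],True,c,1)
    dr(P,(0,255,0)); dr(np.array([[-100,12.5,28.3],[-10,12.5,28.3],[-10,39,33.7],[-100,39,33.7]])/1e3,(0,0,255))
    for xx in(-20,-40,-60,-80): dr(np.array([[xx,-58,46],[xx,-10,46]])/1e3,(255,255,0))
    out.append(g)
H=max(o.shape[0] for o in out)
cv2.imwrite("pics/ctop.png",out[0][:600*2]) if 0 else None
a=cv2.resize(out[0],None,fx=.8,fy=.8); b=cv2.resize(out[1],(800-min(560,0)-0,int(out[1].shape[0]*800/out[1].shape[1])))
cv2.imwrite("pics/ctop.png",a); cv2.imwrite("pics/cside.png",b); print(a.shape,b.shape)
E
```

```text
top 593.1915893554688 -55.71318054199219 168.9827880859375 118.87060546875 10.15855884552002
[np.float64(0.6140673004090786), np.float64(-0.0418133714646101), np.float32(0.17730027)] 10.158557
(552, 468, 3) (408, 800, 3)
```

View pics/ctop.png

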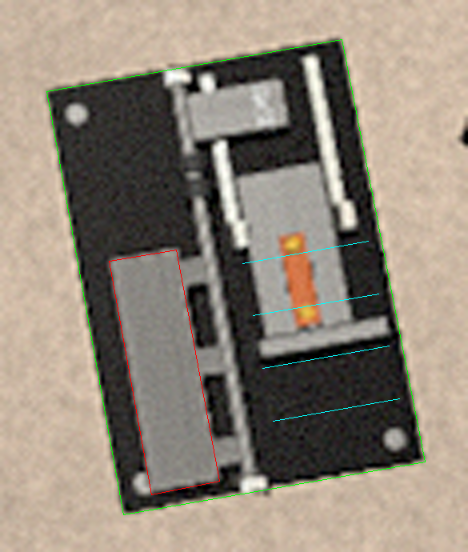

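View pics/cside.png

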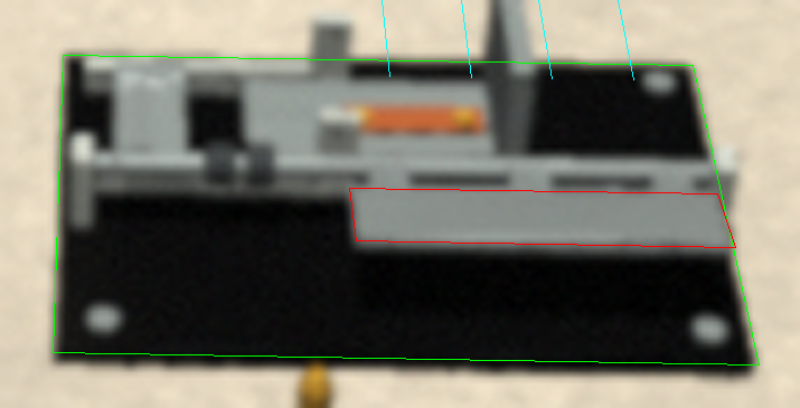

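Everything matches: the overlay of the fixture frame fits the base and the bar. The end plate's top outer edge runs from (262,357) to (390,332) in the crop, so its outer face is at about x = -55 mm and travel is about 35 mm. The fingers are 101 mm apart. I'll put finger A near the bar's -x end and finger B behind the end plate, with the gripper yawed.

```bash
cat >> h.py <<'E'
F=pickle.load(open("F.pkl","rb")) if __import__("os").path.exists("F.pkl") else None
SEP=101.2
def pose(bx,by,ay,tip):
    """fixture mm: B fingertip (bx,by), A y=ay, A behind in x; tip height mm -> TCP pos, rpy, A x"""
    dx=np.sqrt(SEP**2-(ay-by)**2); ax=bx-dx; phi=np.arctan2(dx,ay-by)
    p=fix2w(F,[[(ax+bx)/2e3,(ay+by)/2e3,(tip+182)/1e3]])[0]
    return p,[180,0,float(np.degrees(phi+F[2]))],ax
def rep(r,tag=""):
    s=r.sense(); print(tag,round(s["clock"],2),"tcpfix",(w2fix(F,s["tcp_pos"])[0]*1e3).round(1),"yaw",round(s["orientation"][2],1),"F",s["contact_force"].round(1)); return s
E
python3 - <<'E'
from h import *; from station import r
for tip in(150,60):
    p,o,ax=pose(-71,-54,41,tip); print(p,o,ax)
    if tip==150: r.reach(p,o)
    else: r.servo_line(p,o,.12)
    rep(r); print("cmd",(w2fix(F,p)*1e3).round(1))
r.wait(.3); rep(r)
for n in("top","side"): pickle.dump(r.snapshot(n),open(n+"1.pkl","wb"))
a=pickle.load(open("top1.pkl","rb"))["frame"][170:370,300:500];b=pickle.load(open("side1.pkl","rb"))["frame"][120:270,300:500]
g=np.vstack([cv2.resize(a,None,fx=1.7,fy=1.7,interpolation=2),cv2.resize(b,None,fx=1.7,fy=1.7,interpolation=2)])[:,:,::-1]
cv2.imwrite("pics/p1.png",np.clip(g*1.6,0,255))
E
```

```text
[ 0.52816139 -0.06380966  0.332     ] [180, 0, 30.318337945924817] -105.8774999104007
 2.26 tcpfix [-88.6  -7.3 332.2] yaw 30.2 F [ 0.5  0.3 -0.5]
cmd [[-88.4  -6.5 332. ]]
[ 0.52816139 -0.06380966  0.242     ] [180, 0, 30.318337945924817] -105.8774999104007
 3.16 tcpfix [-88.2  -6.7 243. ] yaw 30.3 F [ 0.8 -0.4 -0. ]
cmd [[-88.4  -6.5 242. ]]
 3.46 tcpfix [-88.3  -6.5 242.6] yaw 30.3 F [-0.1  0.5  0.1][ WARN:0@2.723] global loadsave.cpp:1063 imwrite_ Unsupported depth image for selected encoder is fallbacked to CV_8U.
```

View pics/p1.png

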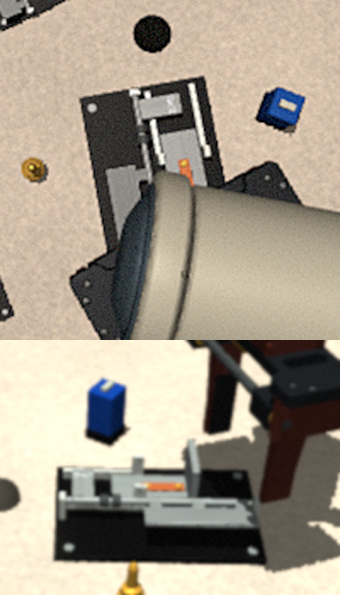

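The side view shows finger A's tip at about crop (275,500), above the bar's outer end. Finger B is behind the end plate and all is clear. Next I press down in steps.

Run:
```python
from h import *; from station import r
for tip in(38,32,27,22):
    p,o,ax=pose(-71,-54,40,tip); r.servo_line(p,o,.06); rep(r,tip)
r.wait(.2); s=rep(r,"hold"); print(s["torque"].round(2))
for n in("side",):
    f=r.snapshot(n); pickle.dump(f,open("side2.pkl","wb"))
g=np.clip(f["frame"][140:270,310:500,::-1]*1.6,0,255).astype(np.uint8)
cv2.imwrite("pics/p2.png",cv2.resize(g,None,fx=4,fy=4,interpolation=2))
```

```text
38 4.08 tcpfix [-89.9  -7.  219.4] yaw 31.9 F [-0.5  1.1  0.9]
32 4.33 tcpfix [-89.6  -7.  214.2] yaw 31.9 F [ 0.4 -0.5  1.9]
27 4.58 tcpfix [-89.6  -7.  209.1] yaw 31.9 F [1.1 1.5 1.5]
22 4.83 tcpfix [-89.7  -7.  203.8] yaw 31.9 F [1.2 0.9 3.8]
hold 5.03 tcpfix [-89.7  -7.  204.2] yaw 31.9 F [1.8 1.4 3.4]
[ 0.33 -0.21 -0.09]
```

View pics/p2.png

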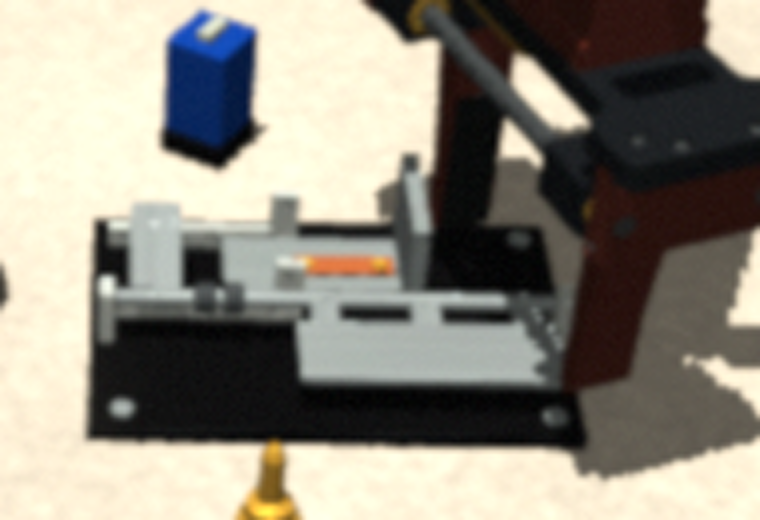

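The bar is pressed and the nose is lifted: its block at (155,245) is raised, with about 3.5 N on the bar. I now press slightly deeper and push in steps, watching the force.

Run:
```python
from h import *; from station import r
c,s_=np.cos(F[2]),np.sin(F[2])
bx=-71.
p,o,ax=pose(bx,-54,40,20.3); r.servo_line(p,o,.04); s=rep(r,"deep")
base=s["contact_force"]
while bx<-29.5:
    bx+=3 if bx<-38 else 1.
    by=np.interp(bx,[-71,-64,-32],[-54,-51.5,-44])
    p,o,ax=pose(bx,by,40,20.3); r.servo_line(p,o,.03); s=rep(r,f"B {bx:.0f} {by:.1f} A {ax:.0f}")
    d=s["contact_force"]-base; fx=d[0]*c+d[1]*s_
    if fx<-8: print("stop",fx); break
f=r.snapshot("side"); pickle.dump(f,open("side3.pkl","wb"))
g=np.clip(f["frame"][140:270,310:500,::-1]*1.6,0,255).astype(np.uint8)
cv2.imwrite("pics/p3.png",cv2.resize(g,None,fx=4,fy=4,interpolation=2))
```

```text
deep 5.33 tcpfix [-89.7  -7.  202.3] yaw 31.9 F [1.5 0.1 4.1]
B -68 -52.9 A -108 5.58 tcpfix [-88.1  -6.6 202.3] yaw 33.5 F [-0.3 -0.4  2.9]
B -65 -51.9 A -107 5.83 tcpfix [-86.5  -6.1 202.1] yaw 34.9 F [-0.6 -1.9  4. ]
B -62 -51.0 A -106 6.08 tcpfix [-84.4  -5.6 202. ] yaw 36.0 F [-3.7 -1.   4. ]
B -59 -50.3 A -105 6.33 tcpfix [-82.   -5.1 202. ] yaw 36.9 F [-3.7 -1.7  3.1]
B -56 -49.6 A -103 6.58 tcpfix [-79.5  -4.7 202.1] yaw 37.8 F [-3.6 -0.4  3.3]
B -53 -48.9 A -101 6.83 tcpfix [-77.1  -4.4 202.3] yaw 38.7 F [-2.8 -0.7  2.9]
B -50 -48.2 A -100 7.08 tcpfix [-74.7  -4.1 202.3] yaw 39.5 F [-3.   0.2  3.4]
B -47 -47.5 A -98 7.33 tcpfix [-72.4  -3.7 202.3] yaw 40.3 F [-3.3  0.5  3.6]
B -44 -46.8 A -96 7.58 tcpfix [-70.   -3.4 202.3] yaw 41.1 F [-3.  -1.2  3.7]
B -41 -46.1 A -94 7.83 tcpfix [-67.5  -3.  202.3] yaw 41.8 F [-3.5 -1.   3.8]
B -38 -45.4 A -92 8.07 tcpfix [-65.   -2.7 202.4] yaw 42.6 F [-3.8 -0.1  4.4]
B -37 -45.2 A -92 8.32 tcpfix [-64.3  -2.6 202.4] yaw 42.8 F [-3.7 -0.8  5.3]
B -36 -44.9 A -91 8.57 tcpfix [-63.5  -2.5 202.3] yaw 43.1 F [-4.1 -1.2  4.7]
B -35 -44.7 A -90 8.82 tcpfix [-62.7  -2.4 202.3] yaw 43.3 F [-5.2 -1.4  4.7]
B -34 -44.5 A -90 9.07 tcpfix [-61.9  -2.3 202.3] yaw 43.6 F [-4.4 -0.7  4.2]
B -33 -44.2 A -89 9.32 tcpfix [-61.   -2.1 202.3] yaw 43.8 F [-2.9 -2.3  5.2]
B -32 -44.0 A -88 9.57 tcpfix [-60.2  -2.  202.3] yaw 44.1 F [-4.1 -1.3  3.9]
B -31 -44.0 A -87 9.82 tcpfix [-59.2  -2.  202.3] yaw 44.1 F [-4.5 -1.4  5.1]
B -30 -44.0 A -86 10.07 tcpfix [-58.1  -2.  202.3] yaw 44.1 F [-3.4 -1.1  4.5]
B -29 -44.0 A -85 10.32 tcpfix [-57.5  -2.  202.3] yaw 44.0 F [-7.2 -2.1  5.6]
stop -8.961155893374919
```

View pics/p3.png

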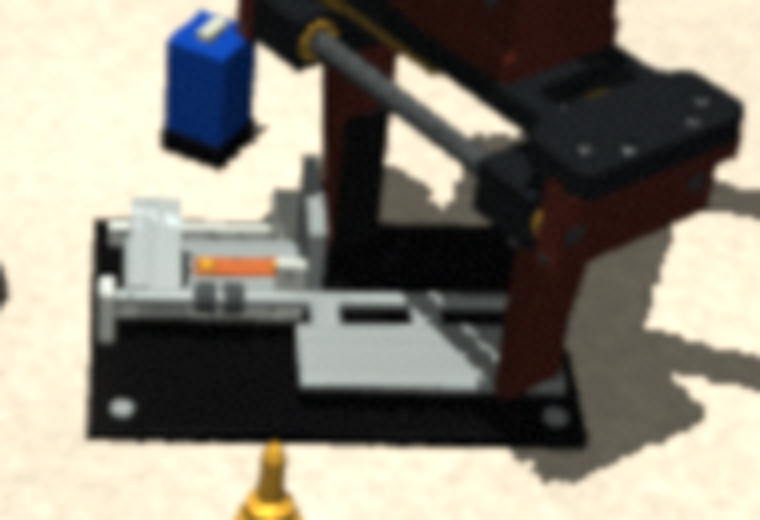

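The end plate now sits at the ears (crop (315,220)) and the force is rising. I'll seat it firmly, back finger B off, let the bar up, then look again.

Run:
```python
from h import *; from station import r
for bx in(-28,-27,-26):
    p,o,ax=pose(bx,-44,40,20.3); r.servo_line(p,o,.03); s=rep(r,bx)
    if np.hypot(*s["contact_force"][:2])>18: break
r.wait(.2); rep(r,"seat")
p,o,ax=pose(-36,-44,40,20.3); r.servo_line(p,o,.03); rep(r,"back")
p,o,ax=pose(-37,-44,40,36); r.servo_line(p,o,.03); rep(r,"up")
p,o,ax=pose(-42,-44,40,140); r.servo_line(p,o,.12); rep(r,"clear")
q=p+np.array([-.13,0,.03]); r.servo_line(q,o,.15); rep(r,"away")
out=[]
for n,(x0,y0,x1,y1) in(("top",(340,205,450,340)),("side",(322,170,465,258))):
    f=r.snapshot(n); pickle.dump(f,open(n+"4.pkl","wb")); g=np.clip(f["frame"][:,:,::-1]*1.6,0,255).astype(np.uint8)
    g=cv2.resize(g[y0:y1,x0:x1],None,fx=4 if n=="top" else 2.5,fy=4 if n=="top" else 2.5,interpolation=2); S=4 if n=="top" else 2.5
    for P in([[-20,-58,46],[-20,-10,46]],[[50,-51,12],[50,-17,12]]):
        q=(proj(f,fix2w(F,np.array(P)/1e3))-[x0,y0]+.5)*S; cv2.polylines(g,[q.round().astype(int)],False,(0,0,255),1)
    out.append(g)
H=max(a.shape[0] for a in out)
cv2.imwrite("pics/p4.png",np.hstack([cv2.copyMakeBorder(a,0,H-a.shape[0],0,0,0) for a in out])[:, :800])
```

```text
-28 10.62 tcpfix [-57.   -2.1 202.3] yaw 44.0 F [-10.3  -0.8   7.5]
-27 10.88 tcpfix [-56.5  -2.1 202.3] yaw 44.0 F [-14.5  -1.1  11.1]
-26 11.12 tcpfix [-56.   -2.1 202.3] yaw 44.0 F [-18.9  -1.8  13.2]
seat 11.32 tcpfix [-56.   -2.1 202.3] yaw 44.0 F [-18.8  -1.6  13.1]
back 11.81 tcpfix [-63.7  -1.9 203. ] yaw 44.1 F [2.7 1.4 4.1]
up 12.48 tcpfix [-65.4  -2.  217.5] yaw 44.1 F [ 0.6 -0.7 -0.2]
clear 13.5 tcpfix [-70.3  -2.  320.9] yaw 44.1 F [0.3 0.8 0. ]
away 14.54 tcpfix [-197.9   20.9  351.6] yaw 44.1 F [ 0.3 -0.2 -0.2]
```

View pics/p4.png

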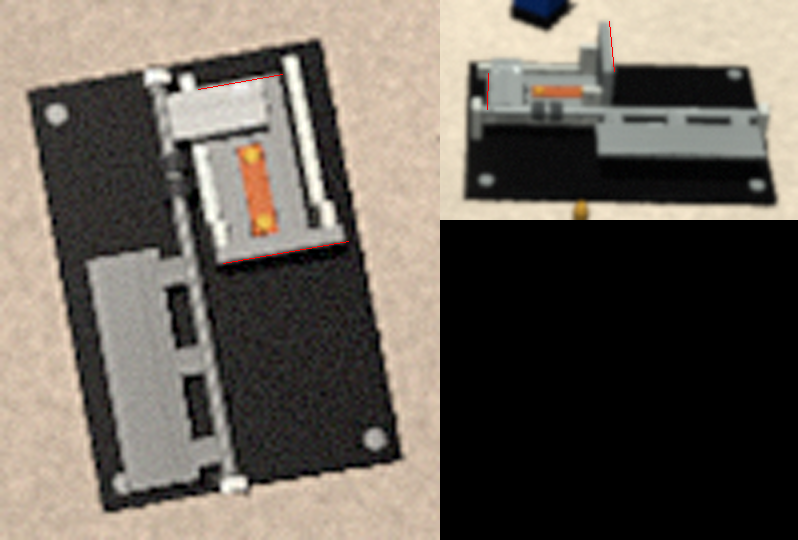

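The carrier is home: its end plate lies along the predicted home line from (220,262) to (347,241), against the ears. The nose at (220,105) rests on the carrier, and the robot is clear.

```bash
python3 -c "
from station import r
print(r.hand_in())"
```

```text
the job is handed in; nothing more can be done
None
```

The job is handed in: the carrier is pushed home against the rail ears, the bar is up with the nose on the carrier, the bystanders were never touched, and the arm is clear after about 15 s.

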